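# Unfold the crank grip and wind a glue press onto a panel

## Task

A freshly glued plywood panel lies in the small blue press. Unfold the red crank grip until it stands fully upright, only then wind the crank clockwise (seen from above) with it until the pad clamps the panel firmly, about 50 N, and leave it clamped with the grip still standing: slack will not bond, over-tightening squeezes the joint out. Leave the panel where it lies, do not disturb the glue bottle, the tray or the glass dish, and let go of the press.

Things in the scene. Friction and masses are not known exactly. Their poses are not given: they have to be found in the camera images.
- panel: the glue-up: plywood backing 145 x 120 x 6 mm with a 105 x 85 x 6 mm lighter layer on its middle, 12 mm thick in all, origin under its centre, z up. It lies loose on the aluminium bed of the press, under the pad. The bed's height differs every time.
- ram: steel ram, 18 mm in diameter, going down under the bridge as the crank turns; origin at the centre of its lower end, z up. It carries a brass foot with a black rubber pad (68 mm diameter). The foot is adjusted by hand: the pad's face lies 16 to 24 mm below the ram's origin, different every time. A stiff spring backs it: in contact, 1 mm more of ram travel adds up to 30 N of clamping.
- crank_axis (a point): top centre of the crank's hub, on the vertical axis about which the crank turns, 174 mm above the table. Under it is a blue bridge bar 50 mm wide and 250 mm long, its top at 146 mm above the table, on two columns; the hub is 34 mm in diameter, the crank arm is a bar 12 mm wide and 10 mm thick with its top 172 mm above the table. Nothing of the press is taller than the folded grip.
- grip_hinge (a point): the hinge of the folding grip, at the outer end of the crank arm: 82 mm from the crank's axis and 186 mm above the table. The hinge axis is level and square to the arm. The grip is a thin steel stem with a red sleeve 18 mm in diameter that revolves freely on it; the sleeve covers 13 to 59 mm from the hinge.
- grip_end (a point): the free end of the red grip, 59 mm from the hinge. Folded, the grip lies above the crank arm and points from the hinge back to the hub, its underside 5 mm above the arm, which is narrower than the grip; unfolded it stands upright over the hinge, its end 245 mm above the table.
- grip (a joint): unfolding angle of the grip: 0 folded flat over the arm, 1.57 (its stop) standing upright. The hinge is stiff (0.12 N m, about 3 N at the grip's end) and the grip stays where it is left.
- crank (a joint): crank angle in rad, 0 at the start, growing clockwise seen from above; a coarse screw lowers the ram 40 mm a turn (6.4 mm a rad). The crank is stiff and stays where it is left: it takes about 7 N at the upright grip to turn it, and 0.8 N more for every 10 N of clamping force, so at the right clamping the pull is about 4 N more than running free. Angle limit 9 rad.
- glue: pale yellow glue bottle with a white nozzle, 54 mm diameter, 142 mm tall, origin under its centre; leave it alone
- tray: black open tray of mosaic pieces, 110 x 90 x 28 mm, origin under its centre; leave it alone
- dish: round glass dish, 60 mm diameter, 14 mm high, origin under its centre; leave it alone
Not all that is in view belongs to the job. What is meant by the panel is not purple, and is the smaller of those in its own colour.

How it is judged:
By the outcome, as a careful person would: the job done as asked, in the order asked, and still so for the second after the job is handed in, with the robot touching nothing.
It also fails if it takes over 67 s, if anything falls off the work surface, if the arm or the gripper's body presses on something with over 40 N, if the wrist force passes 120 N, or if a joint passes its speed limit or range.

## Robot

A 6-joint arm with a two-finger parallel gripper is mounted at the origin on the work surface. World frame = base frame: x ahead of the robot, y to its left, z up, the work surface at z = 0. Lengths are in mm, angles in degrees, forces in N, time in s.
With the tool pointing down it reaches from about 350 to 850 mm from the base axis. Payload 8.1 kg.
Tool frame: the origin (TCP) lies at the centre of the arm's flange, where the gripper is bolted on; the fingertips stand 173 mm ahead of it and the grasp point (between the pads) lies 155 mm ahead of it; z points along the fingers, y is the line along which they close (so a half turn about z gives the same grasp; the last joint's range is limited). The gripper opens to 85 mm and grips with 20 to 120 N. Pads are 22 mm wide; open, the fingers measure 114 mm over their backs; the gripper's body (76 mm by 85 mm) begins 54 mm behind the grasp point. The pads swing forward as they close: fully open they stand 13 mm farther back than shut.
Start: joints at [-74.622, 7.471, 85.268, -0, 87.261, -4.893], TCP at [207.899, -562.836, 404.692] pointing down, gripper open.
Joint ranges: [-169.43, 169.43], [-51.17, 129.36], [1.28, 143.12], [-76.62, 256.62], [0, 156.53], [-152.29, 152.29]. Speed limits (degrees/s): [136.94, 136.94, 159.86, 180, 180, 180].

## Interface

Orientations are given as [roll, pitch, yaw] about the fixed x, y, z axes, in that order (R = Rz(yaw) Ry(pitch) Rx(roll)).
In Python, from bench import * gives the robot as it stands.
- The arm moves only by the shell command python3 -m jog 'ROWS' [FORCE]. ROWS is text: rows parted by semicolons, each of 7 numbers parted by spaces: the shift along the tool's x, y, z scaled (see below), then the turn, a rotation vector about the tool's x, y, z scaled (see below), then the closure, from -1 (fully open) to 1 (shut). In form: tx ty tz wx wy wz hand; .... A call has 1 to 5 rows; each row shifts and turns the commanded pose from where the row before left it, along the tool's axes as they then stand; what a row does not reach is not made up. The controller multiplies each number of a shift by 0.1 m and each number of a turn by 60 degrees. A row lasts 1/8 s, in which the tool goes at most 62.5 mm and 10.7 degrees, less where a joint would pass 70% of its speed; a pose out of reach is approached as far as the arm can. A call with a number of a shift or a turn outside -1 to 1 is refused whole. A call with a gripper value outside its range is refused whole. The fingers move at their own pace and stop on an object; FORCE is the grip in N (left out, the last holds). Time passes only in rows, so rows that do not move let the fingers close. It gives the time, the measured TCP pose, the force, the opening and the grip force at its end, in the units of the state.
- sense(): the state, without advancing time (a new reading comes with each control period).
- snapshot(name): name is "side" or "top"; returns a dict with "img" (400x640x3 uint8, red, green, blue), "fx", "fy", "cx", "cy" (pixels), "extrinsics" (4x4, takes a point from camera to world coordinates). Camera axes: x right, y down, z forward; pixel columns grow to the right and rows downward; lengths in mm; the calibration is good to about 2 mm. A picture is of the moment at which its call begins. There is no depth.
- hand_in(): hands the job in; it is judged then, once.
The state is a dict: "time": time; "joint_pos": joint angles; "qd": joint speeds; "joint_efforts": joint torques, N m; "tool_pos": TCP position; "tcp_rot": TCP orientation; "ft_force": force on the tool from outside, world axes, zero at the start; "wrist_torque": the same for the moment, N m; "finger_gap": finger opening in mm; "grip_force": force on a finger pad.
Only numpy, scipy, OpenCV 4.12 (cv2) and the standard library are available. Lean on these libraries where they do the work, as an engineer would, in place of code of your own. Each camera call takes 0.05 s, during which the arm holds its last target. There are 200 camera calls.

## Working session

There is one attempt and no reset: what is moved stays moved. The work goes in short steps, Python scripts to look and compute and a shell command to move; the robot and the scene stay as the last step left them, time stands still between calls to the robot, and variables do not carry over. Pictures are saved under pics/ and viewed, at most 11 in all, crops included, and the job is handed in when it is done.

```bash
ls; mkdir -p pics; python3 - <<'E'
from bench import *
import cv2,numpy as np
for n in("top","side"):
    s=snapshot(n); cv2.imwrite(f"pics/{n}0.png",s["img"][:,:,::-1]); print(n,s["fx"],s["fy"],s["cx"],s["cy"],np.round(s["extrinsics"],3).tolist())
print(sense())
E
```

```text
pics
top 418.1065467416633 418.1065467416633 323.6659512794687 192.55925675982883 [[-0.0, -0.996, 0.087, 410.377], [-1.0, -0.001, -0.018, 37.104], [0.018, -0.087, -0.996, 1524.863], [0.0, 0.0, 0.0, 1.0]]
side 369.45401686499685 369.45401686499685 319.14766536438634 196.54672269093737 [[-0.902, -0.331, 0.277, 198.329], [-0.431, 0.683, -0.589, 696.073], [0.006, -0.651, -0.759, 1012.649], [0.0, 0.0, 0.0, 1.0]]
{'time': 0.1, 'joint_pos': array([-7.46224109e+01,  7.51340247e+00,  8.53243733e+01, -4.75763021e-04,
        8.72610543e+01, -4.89313600e+00]), 'qd': array([-0.03335254, -0.10059604, -0.25753101, -0.08965391, -0.00711953,
       -0.06353816]), 'joint_efforts': array([ 9.57253724e-04, -5.70952249e+01, -5.01941228e+01, -1.79304134e-04,
        8.04205280e-03,  1.45411661e-05]), 'tool_pos': array([ 207.83758591, -562.63287498,  403.7089583 ]), 'tcp_rot': array([-1.79901490e+02, -7.95651275e-03,  2.02707414e+01]), 'ft_force': array([ 0.10067133,  0.21608777, -0.25845018]), 'wrist_torque': array([ 0.02384797, -0.01307393, -0.02563199]), 'grip_force': 0.0, 'finger_gap': 85.37746123710195}
```

View pics/top0.png

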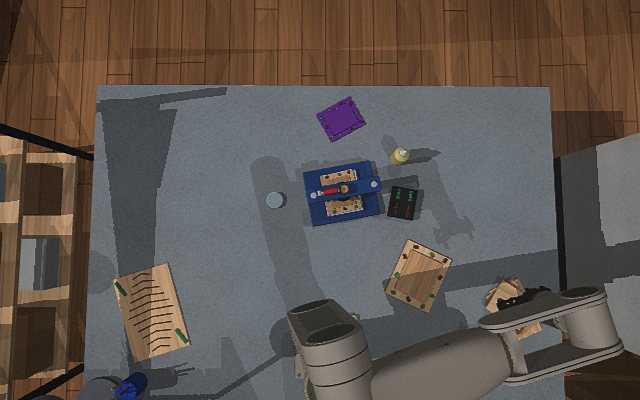

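View pics/side0.png

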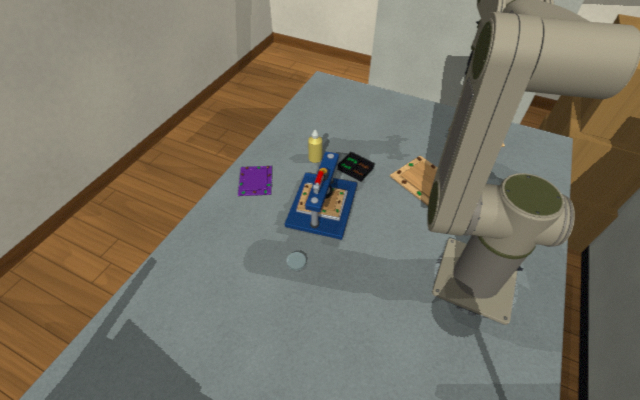

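The top view shows the press at (343,193), with the red grip at about (331,191) and the brass hub at about (345,189). The dish is at (276,200), the bottle at (400,156) and the tray at (404,203). I'll zoom in on the crank.

```bash
cat > h.py <<'E'
from bench import *
import cv2,numpy as np
def ray(s,u,v):
    E=s["extrinsics"]; d=E[:3,:3]@np.array([(u-s["cx"])/s["fx"],(v-s["cy"])/s["fy"],1]); return E[:3,3],d
def onz(s,u,v,z):
    o,d=ray(s,u,v); return o+d*(z-o[2])/d[2]
def proj(s,p):
    E=s["extrinsics"]; q=E[:3,:3].T@(np.array(p)-E[:3,3]); return s["fx"]*q[0]/q[2]+s["cx"],s["fy"]*q[1]/q[2]+s["cy"]
def red(s,box):
    u0,u1,v0,v1=box; h=cv2.cvtColor(s["img"],cv2.COLOR_RGB2HSV)
    m=(((h[...,0]<6)|(h[...,0]>174))&(h[...,1]>150)&(h[...,2]>70)).astype(np.uint8)
    k=np.zeros_like(m);k[v0:v1,u0:u1]=1; m*=k
    n,l,st,_=cv2.connectedComponentsWithStats(m); i=1+np.argmax(st[1:,4]); ys,xs=np.where(l==i)
    return cv2.minAreaRect(np.c_[xs,ys].astype(np.float32)),len(xs)
E
python3 - <<'E'
from h import *
t=snapshot("top");s=snapshot("side")
a=cv2.resize(t["img"][150:235,290:430],None,fx=5.6,fy=5.6,interpolation=cv2.INTER_CUBIC)
b=cv2.resize(s["img"][125:245,270:390],None,fx=5,fy=5,interpolation=cv2.INTER_CUBIC)
cv2.imwrite("pics/a.png",a[:,:,::-1]);cv2.imwrite("pics/b.png",b[:,:,::-1])
r,n=red(t,(290,430,150,235));print(r,n); print([np.round(onz(t,*p,195),1) for p in cv2.boxPoints(r)],onz(t,*r[0],195))
r,n=red(s,(270,390,125,245));print(r,n);print([np.round(onz(s,*p,190),1) for p in cv2.boxPoints(r)],onz(s,*r[0],190))
for n,(u,v),z in(("dish",(276,200),10),("glue",(400,156),140),("tray",(404,203),28)):print(n,onz(t,u,v,z))
E
```

```text
((329.9422912597656, 190.7115478515625), (4.902903079986572, 13.728129386901855), 78.69007110595703) 69
[array([536.2,  15.7, 195. ]), array([544.9, -27.4, 195. ]), array([529.5, -30.4, 195. ]), array([520.8,  12.6, 195. ])] [532.8527162   -7.35312164 195.        ]
((319.1000061035156, 177.1999969482422), (5.375871658325195, 11.700427055358887), 18.43494987487793) 64
[array([535.9,  10.4, 190. ]), array([546.2, -37.1, 190. ]), array([528.8, -37.3, 190. ]), array([519.,  10., 190.])] [532.38000554 -13.1917814  190.        ]
dish [515.82126845 182.1133602   10.        ]
glue [ 655.44476007 -245.06077521  140.        ]
tray [ 504.1742763  -279.53338596   28.        ]
```

View pics/a.png

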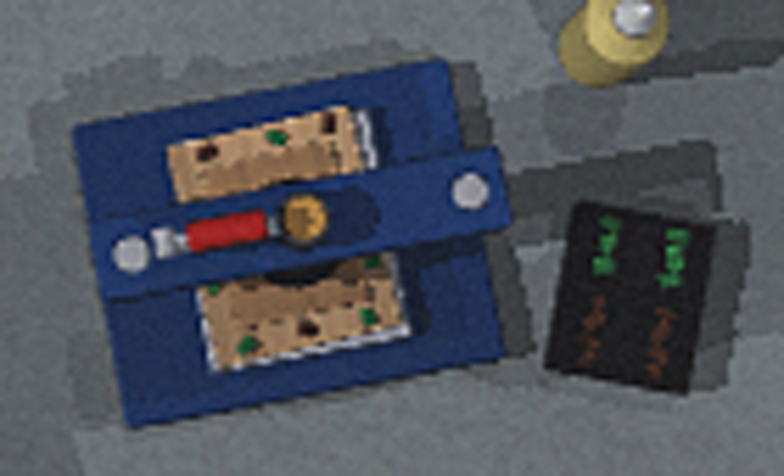

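View pics/b.png

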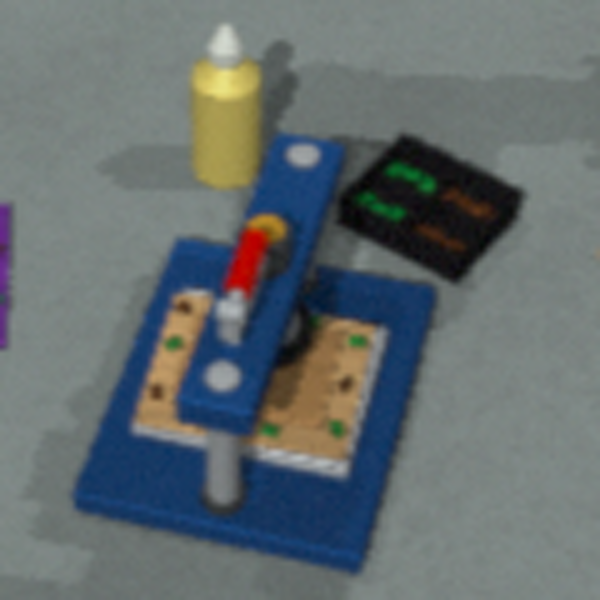

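The top crop shows the hub at about (344.5,189.1) and the hinge at about (319.1,193.2). The grip points from the hinge (+y side) back to the hub, roughly along the bridge, and the side crop agrees with this. Next I'll triangulate and turn the hand.

```bash
python3 - <<'E'
from h import *
t=snapshot("top");s=snapshot("side")
c=onz(t,329.94,190.71,188); c2=onz(s,319.1,177.2,188)
print("sleeve",c,c2,"hub",onz(t,344.5,189.1,174),onz(s,270+267/5,125+230/5,174),"hinge",onz(t,319.1,193.2,188),onz(s,270+231/5,125+305/5,188))
E
python3 -m jog '0 0 0 0 0 -0.169 -1;0 0 0 0 0 -0.169 -1;0 0 0 0 0 -0.169 -1;0 0 0 0 0 -0.169 -1;0 0 0 0 0 -0.169 -1'
python3 -m jog '0 0 0 0 0 -0.169 -1;0 0 0 0 0 -0.169 -1;0 0 0 0 0 -0.169 -1;0 0 0 0 0 0 -1'
```

```text
sleeve [533.50237426  -7.5797728  188.        ] [533.19215239 -14.91610525 188.        ] hub [540.10844701 -55.38517784 174.        ] [538.31264978 -57.48718449 174.        ] hinge [525.43124709  27.23597991 188.        ] [525.26416316  21.91063064 188.        ]
time: 0.92
tool_pos: [207.9, -562.8, 404.6]
tcp_rot: [-180.0, -0.0, 71.3]
ft_force: [-0.3, -0.8, 1.1]
finger_gap: 85.6
grip_force: 0.0
time: 1.42
tool_pos: [207.9, -562.8, 404.6]
tcp_rot: [-180.0, -0.0, 101.3]
ft_force: [0.1, 0.3, -0.8]
finger_gap: 85.0
grip_force: 0.0
```

```bash
python3 -m jog '0.4245 0.3877 0 0 0 0 -1;0.4245 0.3877 0 0 0 0 -1;0.4245 0.3877 0 0 0 0 -1;0.4245 0.3877 0 0 0 0 -1;0.4245 0.3877 0 0 0 0 -1' >/dev/null
python3 -m jog '0.4245 0.3877 0 0 0 0 -1;0.4245 0.3877 0 0 0 0 -1;0.4245 0.3877 0 0 0 0 -1;0.4245 0.3877 0 0 0 0 -1;0.4245 0.3877 0 0 0 0 -1' >/dev/null
python3 -m jog '0.4245 0.3877 0 0 0 0 -1;0 0 0 0 0 0.02 -0.2;0 0 0.1 0 0 0 -0.2;0 0 0 0 0 0 -0.2;0 0 0 0 0 0 -0.2'
python3 - <<'E'
from h import *
s=snapshot("side")
b=cv2.resize(s["img"][100:240,240:400],None,fx=4.2,fy=4.2,interpolation=cv2.INTER_CUBIC)
cv2.imwrite("pics/c.png",b[:,:,::-1])
E
```

```text
time: 3.3
tool_pos: [533.3, -22.0, 394.5]
tcp_rot: [-180.0, -0.0, 100.1]
ft_force: [0.0, -0.1, 0.5]
finger_gap: 51.2
grip_force: 0.0
```

View pics/c.png

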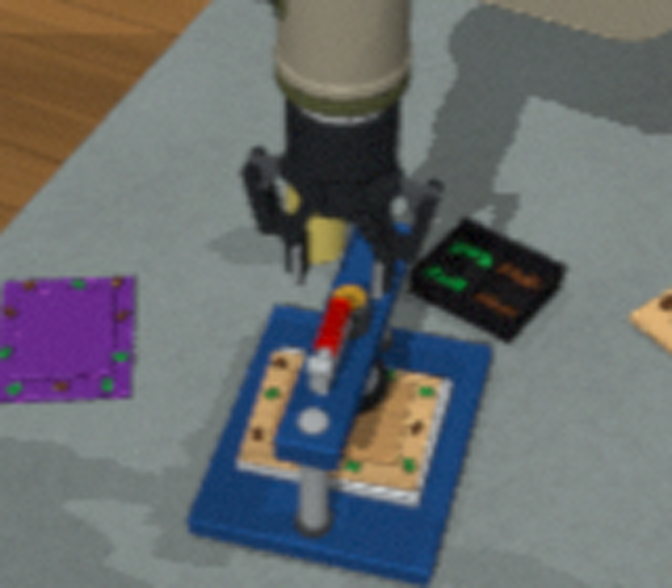

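The fingers straddle the grip's inner end: the tips are at (297,280) and (380,292) in the crop, and the grip end is below at about (340,310). Now down, then close gently.

```bash
python3 -m jog '0 0 0.2 0 0 0 -0.2;0 0 0.2 0 0 0 -0.2;0 0 0.11 0 0 0 -0.2;0 0 0 0 0 0 0.3;0 0 0 0 0 0 0.3' 20
python3 -m jog '0 0 0 0 0 0 0.45;0 0 0 0 0 0 0.45'
python3 -m jog '0 0 0 0 0 0 0.53;0 0 0 0 0 0 0.53'
```

```text
time: 3.98
tool_pos: [533.9, -20.8, 344.1]
tcp_rot: [180.0, 0.0, 100.2]
ft_force: [0.4, 0.2, 0.0]
finger_gap: 29.9
grip_force: 0.0
time: 4.22
tool_pos: [534.0, -20.9, 344.4]
tcp_rot: [179.9, 0.0, 100.2]
ft_force: [0.4, -0.6, -0.4]
finger_gap: 23.6
grip_force: 0.0
time: 4.47
tool_pos: [533.9, -20.9, 344.0]
tcp_rot: [180.0, 0.0, 100.2]
ft_force: [1.1, -0.5, 0.0]
finger_gap: 20.1
grip_force: 0.6
```

```bash
python3 -m jog '0 0.008 0 0 0 0 0.56;0 0 0 0 0 0 0.6;0 0 0 0 0 0 0.7;0 0 0 0 0 0 0.8' 30
```

```text
time: 4.97
tool_pos: [534.8, -20.7, 344.0]
tcp_rot: [179.9, 0.0, 100.2]
ft_force: [4.2, -0.3, 1.3]
finger_gap: 16.9
grip_force: 29.2
```

```bash
python3 -m jog '0.006 0.004 -0.0735 0 0 0 0.8;0.017 0 -0.072 0 0 0 0.8'; python3 -m jog '0.028 0 -0.068 0 0 0 0.8;0.0385 0 -0.063 0 0 0 0.8;0.048 0 -0.056 0 0 0 0.8'
python3 - <<'E'
from h import *
s=snapshot("side")
b=cv2.resize(s["img"][100:240,240:400],None,fx=4.2,fy=4.2,interpolation=cv2.INTER_CUBIC)
cv2.imwrite("pics/d.png",b[:,:,::-1])
E
```

```text
time: 5.22
tool_pos: [534.3, -18.1, 356.9]
tcp_rot: [-179.9, -0.1, 100.2]
ft_force: [6.0, 2.3, -8.9]
finger_gap: 16.6
grip_force: 29.5
time: 5.6
tool_pos: [532.3, -7.0, 375.4]
tcp_rot: [-179.9, -0.0, 100.2]
ft_force: [7.6, -1.2, -10.1]
finger_gap: 16.8
grip_force: 29.6
```

View pics/d.png

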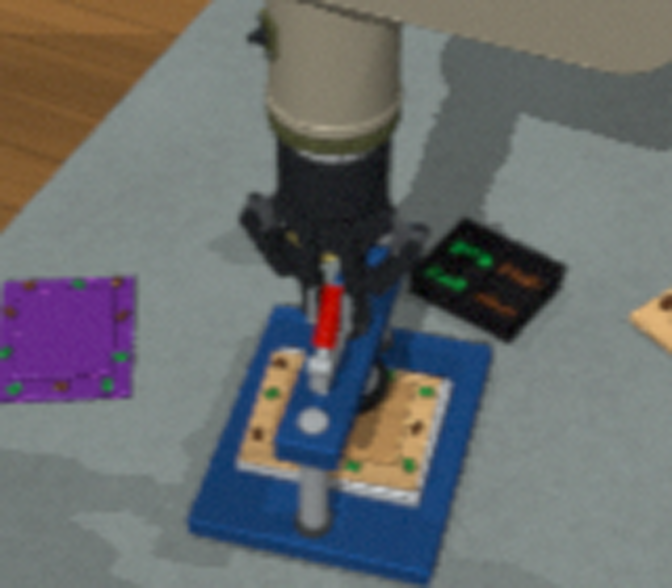

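The grip is lifting in the pads: the sleeve stands about halfway up at (328,315) in the crop. I'll ease the side force and carry on.

```bash
python3 -m jog '0 0.01 0 0 0 0 0.8';python3 -m jog '0.056 0.005 -0.048 0 0 0 0.8;0.063 0 -0.0385 0 0 0 0.8'; python3 -m jog '0.068 0 -0.028 0 0 0 0.8;0.072 0 -0.017 0 0 0 0.8'
```

```text
time: 5.78
tool_pos: [532.9, -6.6, 375.8]
tcp_rot: [-179.8, -0.1, 100.2]
ft_force: [-1.1, 2.7, -3.3]
finger_gap: 16.9
grip_force: 30.3
time: 6.02
tool_pos: [531.2, 4.7, 384.4]
tcp_rot: [-179.8, 0.0, 100.2]
ft_force: [-1.4, -3.4, -9.9]
finger_gap: 17.0
grip_force: 29.4
time: 6.28
tool_pos: [528.7, 18.5, 390.0]
tcp_rot: [-179.9, 0.1, 100.2]
ft_force: [-4.7, -7.9, -6.3]
finger_gap: 16.9
grip_force: 29.5
```

```bash
python3 -m jog '0.0735 -0.003 -0.006 0 0 0 0.8'; python3 -m jog '0.02 0 0 0 0 0 0.8';python3 -m jog '0.02 0 0 0 0 0 0.8'
python3 - <<'E'
from h import *
b=[]
for n in("side","top"):
    s=snapshot(n);v0,u0=(110,260)if n=="side"else(150,290)
    b.append(cv2.resize(s["img"][v0:v0+100,u0:u0+100],None,fx=4,fy=4,interpolation=cv2.INTER_CUBIC))
cv2.imwrite("pics/e.png",np.hstack(b)[:,:,::-1])
E
```

```text
time: 6.4
tool_pos: [527.3, 25.5, 391.1]
tcp_rot: [-179.9, 0.1, 100.2]
ft_force: [-2.8, -8.1, -4.1]
finger_gap: 17.1
grip_force: 29.2
time: 6.52
tool_pos: [526.9, 27.6, 391.2]
tcp_rot: [-179.9, 0.1, 100.2]
ft_force: [-2.9, -8.7, -3.6]
finger_gap: 16.8
grip_force: 29.6
time: 6.65
tool_pos: [526.6, 29.3, 391.3]
tcp_rot: [-179.9, 0.1, 100.2]
ft_force: [-4.7, -7.4, -3.6]
finger_gap: 16.9
grip_force: 29.3
```

View pics/e.png

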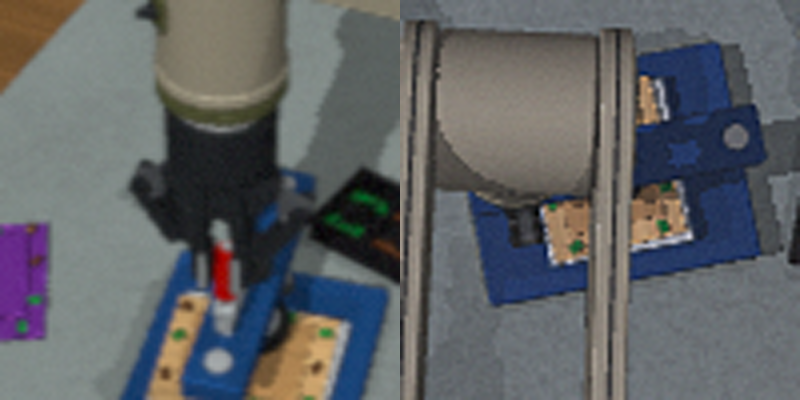

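The grip is nearly upright: the sleeve runs from (220,240) to (223,300) in the side crop. I'll push outward until I feel the stop.

```bash
python3 -m jog '0.02 0 0 0 0 0 0.8';python3 -m jog '0.02 0 0 0 0 0 0.8';python3 -m jog '0 0 0 0 0 0 0.8'
```

```text
time: 6.88
tool_pos: [526.3, 31.2, 391.3]
tcp_rot: [-179.9, 0.1, 100.1]
ft_force: [-4.5, -9.9, -4.0]
finger_gap: 16.7
grip_force: 29.5
time: 7.0
tool_pos: [525.9, 33.1, 391.3]
tcp_rot: [-179.9, 0.1, 100.1]
ft_force: [-5.5, -6.6, -4.5]
finger_gap: 16.5
grip_force: 28.9
time: 7.12
tool_pos: [525.9, 33.3, 391.3]
tcp_rot: [-179.9, 0.1, 100.2]
ft_force: [-4.2, -5.8, -3.9]
finger_gap: 16.8
grip_force: 29.3
```

```bash
python3 - <<'E'
from h import *
s=snapshot("side")
r,n=red(s,(260,370,110,240));print(r,n,cv2.boxPoints(r).round(1).tolist())
for p in((525.9,26,199),(525.9,26,245),(525.9,33.3,245),(525.9,33.3,236)):print(p,np.round(proj(s,p),1))
cv2.imwrite("pics/f.png",cv2.resize(s["img"][150:210,290:350],None,fx=9,fy=9,interpolation=cv2.INTER_CUBIC)[:,:,::-1])
E
```

```text
((315.0, 178.0), (12.0, 4.0), 90.0) 44 [[313.0, 172.0], [317.0, 172.0], [317.0, 184.0], [313.0, 184.0]]
(525.9, 26, 199) [315.4 184.4]
(525.9, 26, 245) [315.4 173.6]
(525.9, 33.3, 245) [314.3 175.2]
(525.9, 33.3, 236) [314.3 177.4]
```

View pics/f.png

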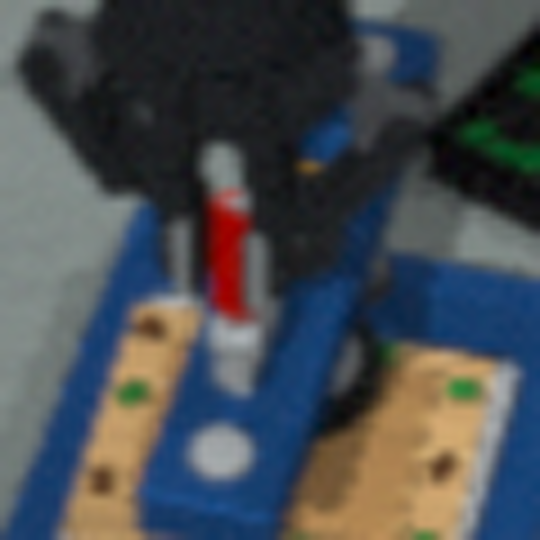

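The sleeve looks upright at (230,200)–(232,318) in the crop and sits between the pads, but I haven't felt a clear stop yet. Push a bit more.

```bash
for i in 1; do python3 -m jog '0.02 0 0 0 0 0 0.8';python3 -m jog '0.02 0 0 0 0 0 0.8';python3 -m jog '0.02 0 0 0 0 0 0.8'; python3 -c "
from h import *
s=snapshot('side');print(red(s,(260,370,110,240)))
for p in((525.5,26,245),(525,38,242)):print(np.round(proj(s,p),1))"; done
```

```text
time: 7.3
tool_pos: [525.6, 35.1, 391.2]
tcp_rot: [-179.9, 0.1, 100.1]
ft_force: [-3.7, -7.0, -4.6]
finger_gap: 16.1
grip_force: 28.6
time: 7.42
tool_pos: [525.2, 37.2, 391.2]
tcp_rot: [-179.9, 0.1, 100.1]
ft_force: [-3.4, -8.0, -4.0]
finger_gap: 15.9
grip_force: 27.5
time: 7.55
tool_pos: [524.8, 39.3, 391.2]
tcp_rot: [-179.9, 0.1, 100.2]
ft_force: [-4.9, -4.4, -2.1]
finger_gap: 14.2
grip_force: 25.5
(((314.5, 178.5), (11.0, 3.0), 90.0), 33)
[315.5 173.7]
[313.8 177.1]
```

The finger gap is shrinking, so the pads are sliding off the sleeve's outer side. That means the grip is hard at its stop, upright. I'll open slightly, re-centre on the 82 mm radius, and cage the sleeve loosely. The sleeve rolls, so no folding force reaches it.

```bash
python3 -m jog '0 0 0 0 0 0 0.4;0 -0.006 0 0 0 0 0.4;-0.07 0 0.02 0 0 0 0.4;-0.067 0 0.02 0 0 0 0.4;0 0 0 0 0 0 0.52'
python3 - <<'E'
from h import *
s=snapshot('side');print(red(s,(260,370,110,240)));st=sense();print(st["joint_pos"].round(1),st["ft_force"])
d=st["tool_pos"][:2]-np.array([540.5,-55]);print(np.hypot(*d),np.degrees(np.arctan2(d[1],d[0])))
E
```

```text
time: 8.22
tool_pos: [527.2, 25.3, 386.4]
tcp_rot: [-180.0, -0.0, 100.1]
ft_force: [-0.3, 0.4, 0.6]
finger_gap: 20.6
grip_force: 0.0
(((315.5, 178.5), (13.0, 5.0), 90.0), 56)
[ -2.8  -3.2  98.1   0.   85.1 -12.9] [-0.19856801  0.23497588 -0.29184735]
81.6912860096215 99.3853590139975
```

```bash
python3 -m jog '0 0.03 0 0 0 0.02 0.53;-0.0125 0.142 0 0 0 0.1667 0.53;-0.0125 0.142 0 0 0 0.1667 0.53';python3 -m jog '-0.0125 0.142 0 0 0 0.1667 0.53;-0.0125 0.142 0 0 0 0.1667 0.53;-0.0125 0.142 0 0 0 0.1667 0.53'
python3 - <<'E'
from h import *
st=sense()
d=st["tool_pos"][:2]-np.array([540.5,-55]);a=np.arctan2(d[1],d[0]);R=np.array([[np.cos(a),np.sin(a)],[np.sin(a),-np.cos(a)]]);print(np.hypot(*d),np.degrees(a),"rad,cw force",R.T@st["ft_force"][:2])
s=snapshot('side');print(red(s,(260,370,110,240)))
print(np.round(proj(s,[*(np.array([540.5,-55])+82*np.array([np.cos(a),np.sin(a)])),222]),1))
E
```

```text
time: 8.65
tool_pos: [558.3, 26.4, 386.5]
tcp_rot: [-179.8, 0.0, 78.6]
ft_force: [-6.8, 0.3, 4.1]
finger_gap: 20.2
grip_force: 3.3
time: 9.02
tool_pos: [596.6, 8.3, 386.5]
tcp_rot: [-179.8, 0.0, 48.7]
ft_force: [-5.8, 4.1, 3.6]
finger_gap: 20.3
grip_force: 3.3
84.56909651069682 48.45520582862734 rad,cw force [-0.76405838 -7.08904736]
(((299.0, 174.0), (0.0, 0.0), 0.0), 1)
[297.7 167.6]
```

```bash
python3 - <<'E'
from h import *
t=snapshot("top");s=snapshot("side")
def tri(a,b):
    o1,d1=ray(t,*a);o2,d2=ray(s,*b);A=np.c_[d1,-d2];k=np.linalg.lstsq(A,o2-o1,rcond=None)[0]
    p,q=o1+k[0]*d1,o2+k[1]*d2; return (p+q)/2,np.linalg.norm(p-q)
T=lambda x,y:(290+x/5.6,150+y/5.6); S=lambda x,y:(270+x/5,125+y/5)
for a,b in(((168,148),(133,428)),((208,368),(348,472)),((408,335),(385,328))):print(tri(T(*a),S(*b)))
im=cv2.imread("pics/side0.png")[165:220,295:355]
a=cv2.resize(im,None,fx=6,fy=6,interpolation=cv2.INTER_CUBIC)
b=cv2.resize(s["img"][165:220,295:355,::-1],None,fx=6,fy=6,interpolation=cv2.INTER_CUBIC)
f=np.hstack([a,b]);cv2.imwrite("pics/g.png",np.clip(f.astype(int)*1.5,0,255).astype(np.uint8))
for z in(30,40,50,60,70,80,90,100):
    P=np.array([proj(s,(540.5+34*np.cos(q),-55+34*np.sin(q),z)) for q in np.linspace(0,6.28,60)]);i=P[:,1].argmax();j=P[:,0].argmax();print(z,((P[i]-[295,165])*6).round(),((P[j]-[295,165])*6).round())
E
```

```text
(array([599.35351219,  22.68892694,  29.11477075]), np.float64(0.8848419287467708))
(array([455.04509564,  -3.7192311 ,  31.94415182]), np.float64(6.776897064123789))
(array([ 478.66877661, -130.28145742,   35.56936387]), np.float64(1.102726898941776))
30 [162. 258.] [220. 216.]
40 [162. 247.] [221. 205.]
50 [163. 236.] [221. 194.]
60 [163. 225.] [222. 182.]
70 [163. 213.] [222. 171.]
80 [163. 202.] [223. 159.]
90 [163. 190.] [224. 147.]
100 [164. 178.] [224. 135.]
```

View pics/g.png

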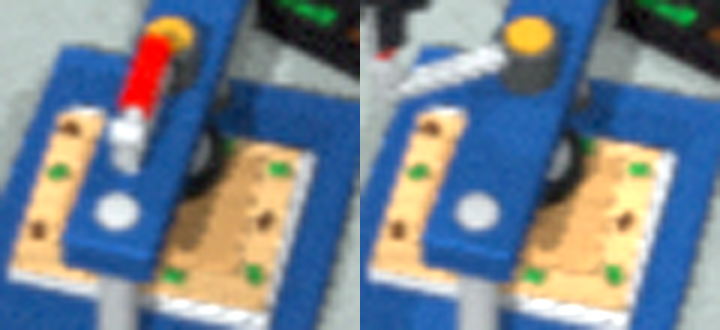

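Left is the start, right is now. The pad's rim has dropped from about v=163 to 170, so its face is at z≈70. The layer on the panel is at z≈38, leaving a gap of about 30 mm (±5), or about 270° of crank. I'll keep winding.

```bash
cat > st.py <<'E'
from h import *
st=sense();d=st["tool_pos"][:2]-np.array([540.5,-55]);a=np.arctan2(d[1],d[0]);c,s=np.cos(a),np.sin(a);f=st["ft_force"]
print("R %.1f az %.1f yaw %.1f  Frad %.1f Fcw %.1f Fz %.1f gap %.1f z %.1f J6 %.0f t %.2f"%(np.hypot(*d),np.degrees(a),st["tcp_rot"][2],f[0]*c+f[1]*s,f[0]*s-f[1]*c,f[2],st["finger_gap"],st["tool_pos"][2],st["joint_pos"][5],st["time"]))
E
python3 -m jog '-0.025 0.142 0 0 0 0.1667 0.53;-0.0125 0.142 0 0 0 0.1667 0.53;-0.0125 0.142 0 0 0 0.1667 0.53'>/dev/null; python3 st.py
python3 -m jog '-0.0125 0.142 0 0 0 0.1667 0.53;-0.0125 0.142 0 0 0 0.1667 0.53;-0.0125 0.142 0 0 0 0.1667 0.53'>/dev/null; python3 st.py
python3 -m jog '-0.0125 0.142 0 0 0 0.1667 0.53;-0.0125 0.142 0 0 0 0.1667 0.53;-0.0125 0.142 0 0 0 0.1667 0.53'>/dev/null; python3 st.py
python3 -m jog '0 0 0 0 0 0 0.53'>/dev/null; python3 st.py
```

```text
R 83.3 az 19.3 yaw 19.0  Frad -0.1 Fcw -6.4 Fz 1.6 gap 19.7 z 386.5 J6 64 t 9.55
R 83.1 az -10.2 yaw -11.0  Frad -0.4 Fcw -6.5 Fz 0.1 gap 20.2 z 386.6 J6 90 t 9.93
R 82.6 az -39.9 yaw -41.1  Frad -0.8 Fcw -6.7 Fz -2.7 gap 19.9 z 386.6 J6 116 t 10.30
R 82.8 az -40.6 yaw -40.9  Frad -0.2 Fcw 0.4 Fz -0.4 gap 20.1 z 386.8 J6 116 t 10.43
```

```bash

python3 -m jog '-0.0125 0.142 0 0 0 0.1667 0.53;-0.0125 0.142 0 0 0 0.1667 0.53;-0.0125 0.142 0 0 0 0.1667 0.53'>/dev/null; python3 st.py
python3 -m jog '0 0 0 0 0 0 0;0 0 0 0 0 0 -0.1;0 0 0 0 0 -0.1765 -0.1;0 0 0 0 0 -0.1765 -0.1;0 0 0 0 0 -0.1765 -0.1'>/dev/null;python3 st.py
python3 -m jog '0 0 0 0 0 -0.1765 -0.1;0 0 0 0 0 -0.1765 -0.1;0 0 0 0 0 -0.1765 -0.1;0 0 0 0 0 -0.1765 -0.1;0 0 0 0 0 -0.1765 -0.1'>/dev/null;python3 st.py
python3 -m jog '0 0 0 0 0 -0.1765 -0.1;0 0 0 0 0 -0.1765 -0.1;0 0 0 0 0 -0.1765 -0.1;0 0 0 0 0 -0.1765 -0.1;0 0 0 0 0 -0.1765 -0.1'>/dev/null;python3 st.py
python3 -m jog '0 0 0 0 0 -0.1765 -0.1;0 0 0 0 0 -0.1765 -0.1;0 0 0 0 0 -0.1765 -0.1;0 0 0 0 0 -0.1765 0.3;0 0 0 0 0 0 0.4'>/dev/null;python3 st.py
```

```text
R 82.0 az -69.7 yaw -70.9  Frad -1.2 Fcw -6.8 Fz -1.8 gap 20.2 z 386.9 J6 143 t 10.80
R 82.3 az -69.8 yaw -38.6  Frad 0.1 Fcw -0.1 Fz -0.3 gap 47.1 z 386.7 J6 111 t 11.43
R 82.3 az -69.8 yaw 14.3  Frad -1.0 Fcw -0.5 Fz -0.1 gap 46.9 z 386.6 J6 58 t 12.05
R 82.3 az -69.8 yaw 67.3  Frad 0.5 Fcw 0.2 Fz 0.6 gap 46.9 z 386.7 J6 5 t 12.68
R 82.3 az -69.8 yaw 109.1  Frad -0.6 Fcw -0.4 Fz 0.7 gap 25.6 z 386.6 J6 -37 t 13.30
```

```bash

python3 -m jog '0 0 0 0 0 -0.018 0.53;0.003 -0.07 0 0 0 0.0833 0.53;0.0125 -0.142 0 0 0 0.1667 0.53'>/dev/null; python3 st.py
python3 -m jog '0.0125 -0.142 0 0 0 0.1667 0.53;0.0125 -0.142 0 0 0 0.1667 0.53'>/dev/null; python3 st.py
python3 -m jog '0.0125 -0.142 0 0 0 0.1667 0.53;0.0125 -0.142 0 0 0 0.1667 0.53'>/dev/null; python3 st.py
python3 -m jog '0.0125 -0.142 0 0 0 0.1667 0.53'>/dev/null; python3 st.py
python3 -c "
from h import *
s=snapshot('side');cv2.imwrite('pics/i.png',np.clip(cv2.resize(s['img'][150:220,280:380,::-1],None,fx=6,fy=6,interpolation=cv2.INTER_CUBIC).astype(int)*1.5,0,255).astype(np.uint8))"
```

```text
R 82.2 az -84.4 yaw 94.8  Frad 0.9 Fcw -6.7 Fz -2.1 gap 20.4 z 386.8 J6 -24 t 13.68
R 82.4 az -104.5 yaw 74.7  Frad -0.8 Fcw -6.6 Fz -2.4 gap 20.0 z 386.8 J6 -5 t 13.93
R 82.4 az -124.4 yaw 54.6  Frad -0.7 Fcw -6.2 Fz -2.8 gap 20.5 z 386.8 J6 16 t 14.18
R 82.4 az -134.4 yaw 44.6  Frad 0.7 Fcw -6.9 Fz -3.0 gap 20.2 z 386.8 J6 26 t 14.30
```

View pics/i.png

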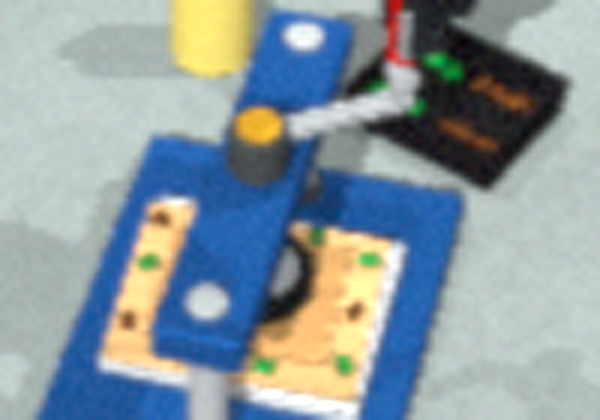

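The crank and upright grip are at (395,90) in the crop. The pad rim is at (312,270), and its shadow on the panel shows there's still a gap of about 10–20 mm. I'll continue, reading the force at each row.

```bash

python3 -m jog '0.0125 -0.142 0 0 0 0.1667 0.53'>/dev/null; python3 st.py
python3 -m jog '0.0125 -0.142 0 0 0 0.1667 0.53'>/dev/null; python3 st.py
python3 -m jog '0.0125 -0.142 0 0 0 0.1667 0.53'>/dev/null; python3 st.py
python3 -m jog '0.0125 -0.142 0 0 0 0.1667 0.53'>/dev/null; python3 st.py
```

```text
R 82.2 az -144.0 yaw 34.9  Frad -0.5 Fcw -6.8 Fz -2.5 gap 20.2 z 387.0 J6 37 t 14.47
R 82.0 az -154.1 yaw 24.8  Frad -0.7 Fcw -5.9 Fz -2.5 gap 20.0 z 387.0 J6 48 t 14.60
R 81.8 az -164.1 yaw 14.8  Frad -0.2 Fcw -6.3 Fz -1.7 gap 20.3 z 387.0 J6 59 t 14.72
R 81.7 az -174.1 yaw 4.8  Frad -0.1 Fcw -6.8 Fz -1.3 gap 20.4 z 387.0 J6 71 t 14.85
```

```bash

python3 -m jog '0.0125 -0.142 0 0 0 0.1667 0.53'>/dev/null; python3 st.py
python3 -m jog '0.003 -0.0715 0 0 0 0.0833 0.53'>/dev/null; python3 st.py
```

```text
R 81.5 az 176.0 yaw -5.2  Frad 0.2 Fcw -8.8 Fz -0.1 gap 20.1 z 387.0 J6 83 t 14.97
R 81.4 az 170.9 yaw -10.1  Frad -0.4 Fcw -9.5 Fz 0.3 gap 20.2 z 387.0 J6 89 t 15.10
```

```bash

python3 -m jog '0.003 -0.0715 0 0 0 0.0833 0.53'>/dev/null; python3 st.py
```

```text
R 81.3 az 166.2 yaw -15.1  Frad 0.0 Fcw -12.3 Fz 0.8 gap 20.0 z 386.9 J6 94 t 15.22
```

Contact. Free running was about 6.5 N, and the last three readings are 8.8, 9.5 and 12.3 N. With the 30 N/mm spring limit, a fit gives about 55–62 N, slightly above target. I'll ease back about 3°, watching the angle.

```bash

python3 -m jog '0 0 0 0 0 0 0.53'>/dev/null; python3 st.py
python3 -m jog '0 0.015 0 0 0 -0.0167 0.53'>/dev/null; python3 st.py
python3 -m jog '0 0.015 0 0 0 -0.0167 0.53'>/dev/null; python3 st.py
```

```text
R 81.3 az 165.9 yaw -14.9  Frad 0.8 Fcw -6.3 Fz 0.8 gap 20.3 z 386.9 J6 94 t 15.35
R 81.3 az 166.7 yaw -13.8  Frad -0.3 Fcw -0.4 Fz -0.2 gap 20.4 z 386.8 J6 93 t 15.47
R 81.4 az 167.5 yaw -12.8  Frad -0.0 Fcw 0.3 Fz 0.4 gap 20.0 z 386.8 J6 92 t 15.60
```

```bash

python3 -m jog '0 0.015 0 0 0 -0.0167 0.53'>/dev/null; python3 st.py
python3 -m jog '0 0.015 0 0 0 -0.0167 0.53'>/dev/null; python3 st.py
```

```text
R 81.5 az 168.5 yaw -11.8  Frad 0.2 Fcw 2.6 Fz 0.9 gap 20.0 z 386.7 J6 91 t 15.72
R 81.6 az 169.5 yaw -10.8  Frad -0.3 Fcw 1.6 Fz 1.2 gap 20.2 z 386.7 J6 89 t 15.85
```

```bash

python3 -m jog '0 0.015 0 0 0 -0.0167 0.53'>/dev/null; python3 st.py
```

```text
R 81.6 az 170.6 yaw -9.8  Frad 0.5 Fcw 3.1 Fz 0.7 gap 20.1 z 386.7 J6 88 t 15.97
```

When backing off, the clamp load helps the motion. The reverse drag of about 2.5 N against 6.5 N free gives about 48–50 N, which agrees with 60 N minus the 3° eased off. I'll release and rise clear.

```bash

python3 -m jog '0 -0.007 0 0 0 0 0.4;0 0 0 0 0 0 0;0 0 0 0 0 0 -0.1;0 0 0 0 0 0 -0.1'>/dev/null; python3 st.py
python3 -m jog '0 0 -0.2 0 0 0 -0.1;0 0 -0.3 0 0 0 -0.1;0 0 -0.4 0 0 0 -0.1;-0.5 0 -0.2 0 0 0 -0.1;-0.5 0 0 0 0 0 -0.1'>/dev/null; python3 st.py
python3 -m jog '-0.5 0 0 0 0 0 -0.1;-0.5 0 0 0 0 0 -0.1;-0.3 0 0 0 0 0 -0.1;0 0 0 0 0 0 -0.1'; python3 - <<'E'
from h import *
t=snapshot("top");s=snapshot("side")
a=cv2.resize(s["img"][130:230,270:390],None,fx=3.3,fy=4,interpolation=cv2.INTER_CUBIC);b=cv2.resize(t["img"][140:240,290:390],None,fx=4,fy=4,interpolation=cv2.INTER_CUBIC)
cv2.imwrite("pics/j.png",np.hstack([a,b])[:,:,::-1])
h=np.array([540.5,-55])+82*np.array([np.cos(np.radians(169)),np.sin(np.radians(169))])
for n,c,bx in(("s",s,(270,390,120,245)),("t",t,(290,430,150,240))):
    print(n,red(c,bx),np.round(proj(c,[*h,199]),1),np.round(proj(c,[*h,245]),1))
E
```

```text
R 81.6 az 170.2 yaw -9.9  Frad -0.6 Fcw 0.4 Fz 0.8 gap 46.8 z 386.7 J6 88 t 16.48
R 182.3 az 170.1 yaw -9.9  Frad 0.5 Fcw -0.2 Fz 0.5 gap 47.1 z 498.6 J6 88 t 17.10
time: 17.6
tool_pos: [253.3, -1.4, 501.3]
tcp_rot: [179.8, 0.9, -9.9]
ft_force: [0.3, -0.1, -0.6]
finger_gap: 47.0
grip_force: 0.0
s (((345.0, 171.0), (12.0, 6.0), 90.0), 67) [344.3 177.1] [345.2 166.3]
t (((340.5000305175781, 212.50003051757812), (4.242640495300293, 5.656853675842285), 45.0), 20) [340.1 213.5] [341.  212.9]
```

View pics/j.png

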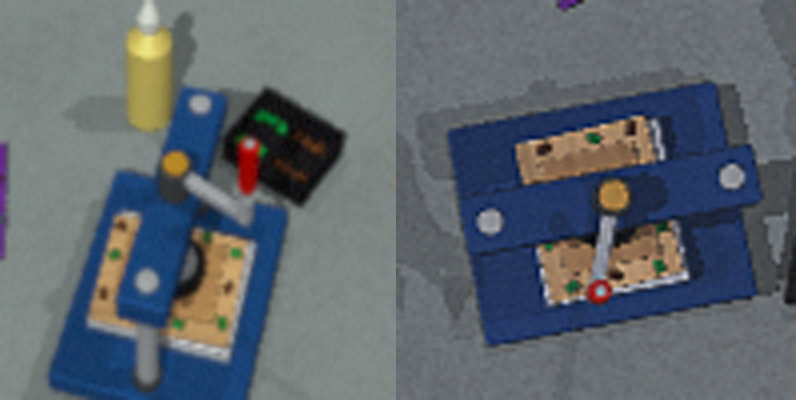

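The grip stands upright: from above it shows as a round red ring at (598,291), centred within a pixel of where an upright grip should project. The pad is down on the panel, the panel hasn't moved, and the gripper is clear. I'm handing it in.

```bash
python3 -c "
from bench import *
print(hand_in())"
```

```text
the job is handed in; nothing more can be done
None
```

I handed the job in at about 18 s: the grip was unfolded fully upright before winding, and the panel is clamped at roughly 50 N, estimated from the crank force. It peaked near 60 N before I eased back about 3°. The gripper is clear of the press, and the panel, bottle, tray and dish were not touched.

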